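Lock the wire spool, then hold the tensioner arm back for threading

TASK

Lock the green wire spool by turning the lock collar on top of it clockwise until its orange pointer stands at the red mark. Then push the sprung yellow tensioner arm by its upright blue roller back past the click of its ratchet, well clear of it, and keep holding it back there so that the wire can be threaded: the program finishes while the gripper is still holding the arm compressed. Leave the other things on the bench where they are.

Things in the scene. Friction and masses are not known exactly. Their poses are not given: they have to be found in the camera images.
- collar_bar (a point): Middle of the lock collar's aluminium grip bar, on the vertical turning axis, 98 mm above the bench. Bar: 52 mm long (this point's x axis; orange pointer at its +x end), 12 mm thick (y), 26 mm high (85 to 111 mm above the bench). Under it a disc 52 mm, black index plate 80 mm, green spool 90 mm, foot 120 mm across. The stand is bolted to the bench; place and heading vary.
- collar (a joint): Turn of the lock collar (rad), growing clockwise seen from above: 0 = pointer at the white (open) mark, 1.2 = pointer at the wider red (locked) mark. It can turn on to a stop at 1.5. Stiff: it stays where it is left (about 0.06 N m).
- tension_pivot (a point): Point on the tensioner arm's vertical pivot axis, 65 mm above the bench. Fixed to the tensioner's aluminium base plate (180 x 124 mm, top 10 mm above the bench; its centre lies 45 mm from the pivot along this point's -x axis), which is bolted to the bench; place and heading vary.
- roller (a point): Middle of the upright blue roller at the end of the yellow tensioner arm, 65 mm above the bench, 90 mm from the pivot axis. Roller: 18 mm in diameter, 39 to 91 mm above the bench, steel pin up to 97 mm; foot flange 22 mm across up to 42 mm. The bar under it is 12 mm wide, its top 37 mm above the bench. Free space around the roller above the bar.
- tension_arm (a joint): Swing of the tensioner arm (rad), growing counterclockwise from above as it is pushed back: 0 = at rest, about 0.57 = ratchet click, 0.88 = end stop. Spring force at the roller 2 N at rest, 5 N at the end, 1 to 2 N more while the tooth climbs the pawl. Let go past the click it falls back onto the pawl at about 0.58; well clear of the pawl means beyond 0.67.
- tension_lever: The yellow bar of the tensioner arm with its roller. Origin on the pivot axis, 27 mm above the bench; the roller lies 90 mm along its -x axis, its z axis is up.
- pawl (a joint): Travel of the red sprung pawl slider (m): 0 = out (before the tooth and again after the click), about 0.006 = pushed aside by the passing tooth. It lies low at the other end of the arm and need not be touched.
- screwdriver_grip (a point): Grip of a loose red screwdriver lying on the bench between the two fixtures; a bystander.
- flux_jar: Loose jar, 42 mm across, 45 mm high, standing on the bench between the two fixtures; origin under its centre; a bystander.
- spare_roller: Loose spare blue roller, 18 mm across and 24 mm high, standing on the tensioner's base plate beside the pivot; origin under its centre; a bystander.
- solder_reel: Loose blue reel of solder, 66 mm across, 30 mm high; origin under its centre; a bystander.
- pliers: Loose pliers with yellow handles, about 150 mm long, 13 mm high; a bystander.
- circuit_board: Loose yellow circuit board 120 x 160 mm on white standoffs, about 18 mm high; origin under its centre; a bystander.
- phone: Loose phone, 150 x 74 x 9 mm, lying on the bench; origin under its centre; a bystander.
Things that resemble listed ones, but are neither listed nor needed, are in the scene too. Of the things that look like the part that bears collar_bar, the largest one is meant.

How it is judged:
By the outcome, as a careful person would: the job done as asked, in the order asked, and still so for the second after the job is handed in, while the arm keeps its last pose, push and grip.
It also fails if it takes over 51 s, if anything falls off the work surface, if the arm or the gripper's body presses on something with over 40 N, if the wrist force passes 120 N, or if a joint passes its speed limit or range.

ROBOT

A 6-joint arm with a two-finger parallel gripper is mounted at the origin on the work surface. World frame = base frame: x ahead of the robot, y to its left, z up, the work surface at z = 0. Lengths are in mm, angles in rad, forces in N, time in s.
With the tool pointing down it reaches from about 300 to 825 mm from the base axis. Payload 5.4 kg.
Tool frame: the origin (TCP) lies midway between the tips of the shut fingers; the grasp point (between the pads) lies 19 mm behind it; z points along the fingers, y is the line along which they close (so a half turn about z gives the same grasp; the last joint's range is limited). The gripper opens to 92 mm and grips with 3 to 60 N. Pads are 20 mm wide; open, the fingers measure 128 mm over their backs; the gripper's body (75 mm by 189 mm) begins 69 mm behind the grasp point.
Start: joints at [-1.434, 0.158, 1.597, -0, 1.386, -0.21], TCP at [195.413, -540.759, 214.601] pointing down, gripper open.
Joint ranges: [-2.91, 2.91], [-0.94, 2.29], [0.18, 2.7], [-1.29, 4.43], [0.17, 2.64], [-3, 3]. Speed limits (rad/s): [2.57, 2.57, 3.14, 3.14, 3.14, 3.14].

INTERFACE

Orientations are given as [roll, pitch, yaw] about the fixed x, y, z axes, in that order (R = Rz(yaw) Ry(pitch) Rx(roll)).
In Python, from rig import robot gives the robot as it stands.
- The arm moves only by the tool move_arm, never from a script. Its arguments are lists of equal length, an entry for each row: "slide": the shift along the world's x, y, z scaled (see below), a list of three; "twist": the turn, a rotation vector about the world's x, y, z scaled (see below), a list of three; "jaw": the opening, from 0 (shut) to 1 (fully open). In form: {"slide": [[dx, dy, dz], ...], "twist": [[wx, wy, wz], ...], "jaw": [jaw, ...]}. A call has 1 to 5 rows; each row shifts and turns the commanded pose from where the row before left it; what a row does not reach is not made up. The controller multiplies each number of a shift by 0.03 m and each number of a turn by 8 degrees. A row lasts 1/8 s, in which the tool goes at most 62.5 mm and 10.7 degrees, less where a joint would pass 70% of its speed; a pose out of reach is approached as far as the arm can. A call with a number of a shift or a turn outside -1 to 1 is refused whole. A call with a gripper value outside its range is refused whole. The fingers move at their own pace and stop on an object; "newtons" is the grip in N (left out, the last holds). Time passes only in rows, so rows that do not move let the fingers close. It gives the time, the measured TCP pose, the force, the opening and the grip force at its end, in the units of the state.
- robot.state(): the state, without advancing time (a new reading comes with each control period).
- robot.snapshot(name): name is "scene" or "side" or "wrist"; returns a dict with "frame" (480x640x3 uint8, blue, green, red), "z_map" (480x640 float32, mm along the optical axis (not along the pixel's ray), 0 where there is no reading), "fx", "fy", "cx", "cy" (pixels), "k1" (the pictures are not rectified: a ray, as slopes to the right and down, at radius r is drawn at 1 + k1 r^2 times it, then the intrinsics apply), "rvec" (rotation vector, rad) and "tvec" (3), from world to camera coordinates, as OpenCV has them; the wrist camera has in their place "T_tool_cam" (4x4, takes a point from camera to tool coordinates, whose origin is the TCP and whose axes are the flange's). Camera axes: x right, y down, z forward; pixel columns grow to the right and rows downward; lengths in mm; the calibration is good to about 2 mm. A picture is of the moment at which its call begins: read the wrist's pose just before it.
- robot.close_job(): hands the job in; it is judged then, once.
The state is a dict: "clock": time; "q": joint angles; "joint_vel": joint speeds; "tau": joint torques, N m; "position": TCP position; "orientation": TCP orientation; "ft_force": force on the tool from outside, world axes, zero at the start; "torque": the same for the moment, N m; "width": finger opening in mm; "finger_force": force on a finger pad.
Only numpy, scipy, OpenCV 4.12 (cv2) and the standard library are available. Lean on these libraries where they do the work, as an engineer would, in place of code of your own. Each camera call takes 0.05 s, during which the arm holds its last target. There are 200 camera calls.

## Working session

There is one attempt and no reset: what is moved stays moved. The work goes in short steps, Python scripts to look and compute and a tool call to move; the robot and the scene stay as the last step left them, time stands still between calls to the robot, and variables do not carry over. Pictures are saved under pics/ and viewed, at most 10 in all, crops included, and the job is handed in when it is done.

Besides the shell and the picture viewer there is one more tool, called after "Call:" as name(argument=value, ...) on one line, values as JSON. move_arm: Moves the arm, as the interface text tells. Shifts and turns lie within -1 to 1; 1 stands for 0.03 m of shift or 8 degrees of turn. Its arguments: {"type":"object","properties":{"slide":{"type":"array"},"twist":{"type":"array"},"jaw":{"type":"array"},"newtons":{"type":"number"}},"required":["slide","twist","jaw"]}

```bash
ls; mkdir -p pics; cat > h.py <<'E'
import numpy as np,cv2
from rig import robot
def snap(n):
    s=robot.state() if n=="wrist" else None
    d=robot.snapshot(n)
    if n=="wrist":
        from scipy.spatial.transform import Rotation as R
        T=np.eye(4);T[:3,:3]=R.from_euler('xyz',s['orientation']).as_matrix();T[:3,3]=s['position']
        d['T']=T@d['T_tool_cam']
    else:
        M=np.eye(4);M[:3,:3]=cv2.Rodrigues(np.array(d['rvec'],float))[0];M[:3,3]=np.ravel(d['tvec']);d['T']=np.linalg.inv(M)
    return d
def rays(d,uv):
    uv=np.asarray(uv,float).reshape(-1,2)
    x=(uv-[d['cx'],d['cy']])/[d['fx'],d['fy']];u=x.copy()
    for _ in range(20):u=x/(1+d['k1']*(u**2).sum(1,keepdims=True))
    return np.c_[u,np.ones(len(u))]
def plane(d,uv,z):
    r=rays(d,uv)@d['T'][:3,:3].T;o=d['T'][:3,3]
    return o+r*((z-o[2])/r[:,2])[:,None]
def depth(d,uv):
    uv=np.asarray(uv,int).reshape(-1,2)
    p=rays(d,uv)*d['z_map'][uv[:,1],uv[:,0]][:,None]
    return p@d['T'][:3,:3].T+d['T'][:3,3]
def cloud(d,mask):
    v,u=np.nonzero(mask&(d['z_map']>0));return np.c_[u,v],depth(d,np.c_[u,v])
E
python3 - <<'E'
from h import *
print(robot.state())
for n in("scene","side","wrist"):
    d=snap(n);cv2.imwrite(f"pics/{n}0.png",d['frame']);print(n,d['T'].round(2).tolist(),d['fx'],d['k1'])
E
```

```text
pics
{'clock': 0.0, 'q': array([-1.43412351e+00,  1.59030423e-01,  1.59820621e+00, -5.24708000e-05,
        1.38618278e+00, -2.10087183e-01]), 'joint_vel': array([0.00039077, 0.00010384, 0.00058377, 0.00070848, 0.000937  ,
       0.0001158 ]), 'tau': array([ 3.06972666e-03, -3.85571265e+01, -3.22105300e+01,  7.03654555e-02,
        3.80214513e-02, -1.27040375e-04]), 'position': array([ 195.3005997 , -540.16312897,  213.64241227]), 'orientation': array([-3.13979531e+00, -3.30533810e-04,  3.46769385e-01]), 'ft_force': array([-0.61942061,  0.22500315,  0.30247458]), 'torque': array([ 0.00524504, -0.06035284,  0.05456547]), 'finger_force': 0.0, 'width': 91.93376494767656}
scene [[-0.52, 0.69, -0.5, 1081.22], [0.85, 0.42, -0.32, 350.98], [-0.01, -0.59, -0.81, 944.12], [0.0, 0.0, 0.0, 1.0]] 555.7461781707037 -0.07828133545103118
side [[-0.77, -0.33, 0.55, -36.23], [-0.64, 0.41, -0.65, 710.32], [-0.01, -0.85, -0.53, 659.81], [0.0, 0.0, 0.0, 1.0]] 523.7070208134418 -0.09199278357994924
wrist [[0.34, -0.91, -0.25, 267.46], [-0.94, -0.33, -0.09, -513.84], [-0.0, 0.27, -0.96, 383.71], [0.0, 0.0, 0.0, 1.0]] 343.04662443450695 -0.004748496670827676
```

View pics/scene0.png

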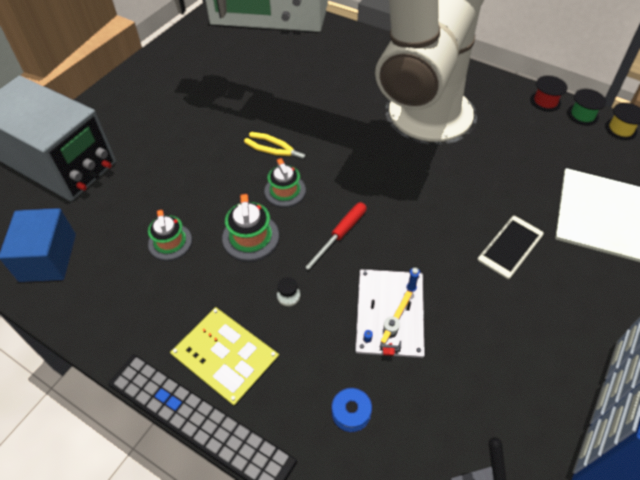

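View pics/side0.png

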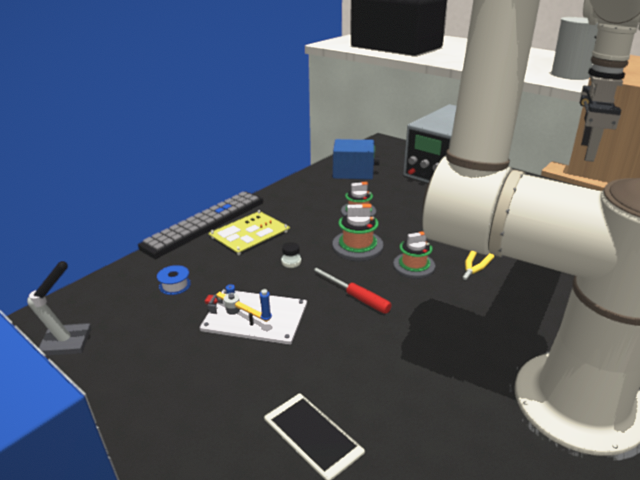

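Scene view: three lookalike spools stand at (284,180), (248,225) and (166,233). The largest, at (248,225), is the one I want. The upright roller at the tip of the yellow arm is at (414,275), the pivot near (392,325), and the loose spare roller at (368,335). The side view agrees, with the large spool at (358,230) and the roller at (265,302).

```bash
cat > m.py <<'E'
from h import *
def meas(tag,save=False):
    for n,bc,bt in(("scene",(215,185,285,260),(350,260,430,362)),("side",(330,195,388,258),(200,278,312,345))):
        d=snap(n);f=d['frame'];hsv=cv2.cvtColor(f,cv2.COLOR_BGR2HSV);H,S,V=cv2.split(hsv)
        def box(b):m=np.zeros(H.shape,bool);m[b[1]:b[3],b[0]:b[2]]=1;return m
        def rep(nm,m,zr):
            uv,p=cloud(d,m);k=(p[:,2]>zr[0])&(p[:,2]<zr[1]);p=p[k];uv=uv[k]
            if len(p):print(n,nm,len(p),'uv',uv.mean(0).round(1),'med',np.median(p,0).round(1),'mid',((p.min(0)+p.max(0))/2).round(1),'z',p[:,2].min().round(),p[:,2].max().round())
        C=box(bc);T=box(bt)
        rep('orange',C&(H>4)&(H<16)&(S>170)&(V>150),(80,130))
        rep('bartop',C&(S<60)&(V>120),(104,120))
        rep('disc',C,(78,90)); rep('plate',C,(66,78)); rep('foot',C,(2,15))
        rep('red',C&((H<4)|(H>174))&(S>170)&(V>100),(55,95))
        B=T&(H>100)&(H<125)&(S>120)
        rep('roller',B,(45,100)); rep('spare',B,(10,44))
        rep('yel',T&(H>18)&(H<32)&(S>130),(20,60)); rep('basewhite',T&(S<40)&(V>150),(5,15))
        rep('hub',T,(42,60))
        if save:
            a=cv2.resize(f[bc[1]:bc[3],bc[0]:bc[2]],(400,600 if 0 else 430),interpolation=cv2.INTER_CUBIC);b=cv2.resize(f[bt[1]:bt[3],bt[0]:bt[2]],(400,430),interpolation=cv2.INTER_CUBIC)
            cv2.imwrite(f"pics/{tag}_{n}.png",np.hstack([a,b]))
if __name__=="__main__":
    import sys;meas(sys.argv[1],True)
E
python3 m.py c1
```

```text
scene orange 40 uv [244.1 197.6] med [ 549.8 -168.8  113.6] mid [ 549.4 -167.5  113.4] z 111.0 116.0
scene bartop 103 uv [245. 210.] med [ 573.  -149.1  112. ] mid [ 572.8 -150.3  110.7] z 104.0 117.0
scene disc 338 uv [246.8 215.9] med [ 568.4 -151.6   86. ] mid [ 561.6 -152.4   84. ] z 78.0 90.0
scene plate 740 uv [247.8 223.3] med [ 581.  -141.2   72.4] mid [ 565.3 -155.6   72. ] z 66.0 78.0
scene foot 1771 uv [250.4 224.5] med [ 534.9 -175.5    5.1] mid [ 533.2 -191.6    8.5] z 2.0 15.0
scene red 3 uv [259. 207.] med [ 529.4 -151.5   74.6] mid [ 530.3 -150.7   75.4] z 74.0 77.0
scene roller 114 uv [412.5 280.4] med [528.2 196.   73.5] mid [524.8 193.4  71.3] z 45.0 97.0
scene spare 69 uv [371.7 331.7] med [651.3 172.   35.1] mid [588.9 182.4  30. ] z 17.0 43.0
scene yel 213 uv [398.1 312.9] med [573.5 198.2  38.6] mid [590.5 197.5  31.7] z 21.0 43.0
scene basewhite 3976 uv [389.1 311.5] med [573.6 170.5  11.9] mid [571.6 177.7  10. ] z 5.0 15.0
scene hub 225 uv [397.  312.5] med [606.8 196.9  44.8] mid [581.6 196.8  50.8] z 42.0 60.0
side orange 22 uv [366.5 205. ] med [ 550.  -1
[... 299 characters left out ...]
.1   72. ] mid [ 562.9 -153.7   72. ] z 66.0 78.0
side foot 882 uv [357.8 234.6] med [ 578.6 -165.    10.3] mid [ 635.5 -254.9    8.5] z 2.0 15.0
side red 17 uv [368.3 218.9] med [ 530.7 -151.6   73.3] mid [ 580.2 -216.4   66.9] z 58.0 76.0
side roller 165 uv [264.8 304.4] med [515.2 200.   71.5] mid [518.8 195.7  69.5] z 45.0 93.0
side spare 83 uv [240.1 296.2] med [641.1 175.7  33.7] mid [583.2 177.4  33.7] z 24.0 44.0
side yel 173 uv [242.  306.1] med [573.6 200.1  36.4] mid [590.4 199.   34.1] z 28.0 40.0
side basewhite 2868 uv [258.5 318.2] med [548.4 188.5  10. ] mid [569.6 178.6   9.8] z 5.0 15.0
side hub 134 uv [251.6 306.6] med [519.9 200.7  47.1] mid [566.6 199.6  51. ] z 42.0 60.0
```

View pics/c1_scene.png

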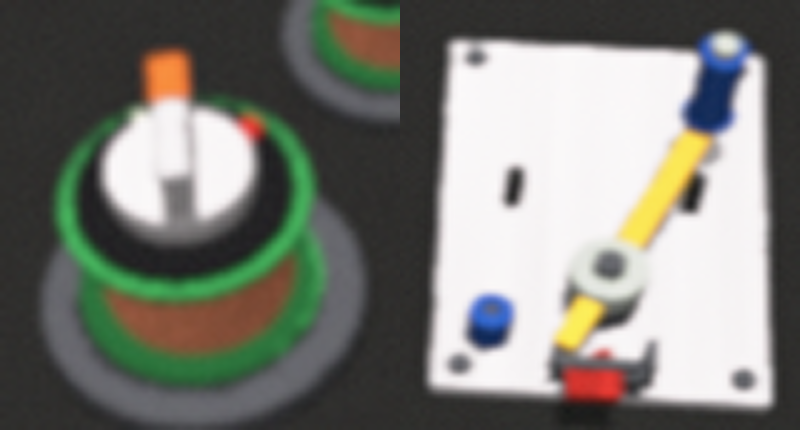

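The crop confirms the choice. It is the largest spool, with the orange pointer at (168,75), the white mark near (135,115) and the red mark at (250,125). On the right is the yellow arm, with its roller at (715,80), hub at (608,265) and the loose spare at (490,320).

```bash
cat > g.py <<'E'
from h import *
for n,bt,wm in(("scene",(350,260,430,362),(238.6,205)),("side",(200,278,312,345),None)):
    d=snap(n);f=d['frame'];H,S,V=cv2.split(cv2.cvtColor(f,cv2.COLOR_BGR2HSV))
    m=np.zeros(H.shape,bool);m[bt[1]:bt[3],bt[0]:bt[2]]=1
    mm=(m&(S<40)&(V>150)).astype(np.uint8);mm=cv2.morphologyEx(mm,cv2.MORPH_CLOSE,np.ones((9,9)))
    c=max(cv2.findContours(mm,0,1)[0],key=cv2.contourArea).reshape(-1,2)
    r=cv2.minAreaRect(plane(d,c,10)[:,:2].astype(np.float32));print(n,'base',r)
    # hub: pixels depth 42-60, yellow line direction on z=37 plane
    y=m&(H>18)&(H<32)&(S>130);v,u=np.nonzero(y);P=plane(d,np.c_[u,v],37)[:,:2]
    vx=cv2.fitLine(P.astype(np.float32),2,0,.01,.01).ravel();print('arm dir',np.degrees(np.arctan2(vx[1],vx[0])),vx[2:])
    b=m&(H>100)&(H<125)&(S>120);uv,p=cloud(d,b)
    k=(p[:,2]>45)&(p[:,0]<570);q=plane(d,uv[k],65)
    # roller axis from the top-edge pixels: centre of blue top
    kt=(p[:,2]>84)&(p[:,0]<570);print('roller top uv',uv[kt].mean(0),'->',plane(d,uv[kt].mean(0),89),'midray',plane(d,uv[k].mean(0),67))
    if wm: print('white',plane(d,wm,74),'red',plane(d,(258.8,206.8),74))
    # neighbours heights
    bx=(150,150,310,260) if n=="scene" else (335,175,440,280)
    q=np.zeros(H.shape,bool);q[bx[1]:bx[3],bx[0]:bx[2]]=1
    uv,p=cloud(d,q&(d['z_map']>0));k=p[:,2]>60
    from scipy.cluster.vq import kmeans2
    for lo in (0,):
        nb,l,st,ce=cv2.connectedComponentsWithStats((lambda a:(a.__setitem__((uv[k][:,1],uv[k][:,0]),1),a)[1])(np.zeros(H.shape,np.uint8)))
        for i in range(1,nb):
            if st[i,4]>40:
                pp=depth(d,np.argwhere(l==i)[:,::-1]);print('tall',st[i],((pp.min(0)+pp.max(0))/2).round(),pp[:,2].max().round())
    # orange and bar in crop
    bc=(215,185,285,260) if n=="scene" else(330,195,388,258)
    q=np.zeros(H.shape,bool);q[bc[1]:bc[3],bc[0]:bc[2]]=1
    o=q&(H>4)&(H<16)&(S>170)&(V>150);w=q&(S<60)&(V>120);v,u=np.nonzero(w)
    uv,p=cloud(d,w|o);k=(p[:,2]>105)
    L=plane(d,uv[k],111)[:,:2];print('bar rect',cv2.minAreaRect(L.astype(np.float32)),'line',cv2.fitLine(L.astype(np.float32),2,0,.01,.01).ravel())
    g=q&(H>40)&(H<80)&(S>120);uv,p=cloud(d,g);k=p[:,2]>68
    if k.sum()>5:print('rim ellipse ctr z72',cv2.fitEllipse(plane(d,uv[k],72)[:,:2].astype(np.float32)))
E
python3 g.py
```

```text
scene base ((566.1813354492188, 175.28863525390625), (192.98651123046875, 125.51384735107422), 26.905311584472656)
arm dir 2.3989997 [582.3721 197.7869]
roller top uv [413.56410256 274.48717949] -> [[525.05298607 194.25541043  89.        ]] midray [[523.59662947 194.45389486  67.        ]]
white [[ 546.47484684 -190.96327051   74.        ]] red [[ 529.07657263 -152.28619989   74.        ]]
tall [275 159  18  24 271] [ 420. -166.   76.] 91.0
tall [ 226  195   44   44 1291] [ 565. -156.   90.] 116.0
tall [153 210  21  25 307] [ 661. -299.   75.] 91.0
bar rect ((564.9222412109375, -156.35324096679688), (58.45002365112305, 12.585962295532227), 39.41490173339844) line [   0.7674089    0.641158   565.1036    -156.0037   ]
rim ellipse ctr z72 ((565.7230834960938, -155.82008361816406), (82.59300231933594, 83.32807159423828), 51.34775161743164)
side base ((573.169677734375, 171.99700927734375), (181.26231384277344, 145.4666748046875), 26.823856353759766)
arm dir 2.2341194 [580.5622  200.62718]
roller top uv [264.27906977 295.90697674] -> [[517.23171419 197.56009348  89.        ]] midray [[519.84911616 195.53664565  67.        ]]
tall [ 408  175   32   75 1243] [338. -40. 206.] 352.0
tall [352 182  17  14 201] [ 659. -293.   75.] 89.0
tall [339 204  39  30 849] [ 563. -154.   88.] 115.0
bar rect ((560.3314208984375, -153.0607452392578), (50.482452392578125, 24.188220977783203), 38.28257369995117) line [   0.68914187    0.7246264   560.9744     -152.06001   ]
rim ellipse ctr z72 ((560.1495361328125, -150.396240234375), (78.08385467529297, 84.19981384277344), 109.606689453125)
```

Call:
move_arm(slide=[[0.945,0.988,0],[0.945,0.988,0],[0.945,0.988,0],[0.945,0.988,0],[0.945,0.988,0]], twist=[[0,0,0.19],[0,0,0.19],[0,0,0.19],[0,0,0.19],[0,0,0.19]], jaw=[0.7,0.7,0.7,0.7,0.7])

```text
clock: 0.98
position: [338.0, -391.5, 214.7]
orientation: [3.141, -0.0, 0.48]
ft_force: [0.2, -0.4, -0.3]
width: 64.4
finger_force: 0.0
```

Call:
move_arm(slide=[[0.945,0.988,0],[0.945,0.988,0],[0.945,0.988,0],[0.945,0.988,0],[0.945,0.988,0]], twist=[[0,0,0.19],[0,0,0.19],[0,0,0.19],[0,0,0.19],[0,0,0.19]], jaw=[0.7,0.7,0.7,0.7,0.7])

```text
clock: 1.6
position: [479.7, -243.3, 214.7]
orientation: [3.141, -0.0, 0.613]
ft_force: [0.5, 0.0, 1.1]
width: 64.2
finger_force: 0.0
```

Call:
move_arm(slide=[[0.945,0.988,0],[0.945,0.988,0],[0,0,0],[0,0,0]], twist=[[0,0,0.19],[0,0,0.19],[0,0,0],[0,0,0]], jaw=[0.7,0.7,0.7,0.7])

```text
clock: 2.1
position: [535.2, -185.4, 214.5]
orientation: [-3.141, 0.001, 0.665]
ft_force: [-0.5, 0.3, -0.1]
width: 64.1
finger_force: 0.0
```

```bash
cat > w.py <<'E'
from h import *
s=robot.state();d=snap("wrist");f=d['frame'];cv2.imwrite("pics/w1.png",f)
H,S,V=cv2.split(cv2.cvtColor(f,cv2.COLOR_BGR2HSV));print(s['position'],s['orientation'],s['clock'])
uv,p=cloud(d,d['z_map']>0)
near=np.hypot(p[:,0]-564,p[:,1]+155)
Vv=V[uv[:,1],uv[:,0]];Hh=H[uv[:,1],uv[:,0]];Ss=S[uv[:,1],uv[:,0]]
k=(near<40)&(p[:,2]>104)&(p[:,2]<122);L=plane(d,uv[k],111)[:,:2]
print('bar',k.sum(),cv2.minAreaRect(L.astype(np.float32)),p[k].min(0),p[k].max(0))
k=(near<50)&(Hh>40)&(Hh<80)&(Ss>120)&(p[:,2]>66)
if k.sum()>9:print('rim',cv2.fitEllipse(plane(d,uv[k],72)[:,:2].astype(np.float32)))
k=(near<50)&((Hh<4)|(Hh>174))&(Ss>170)&(Vv>90);print('red',k.sum(),np.median(p[k],0),np.median(plane(d,uv[k],74),0))
k=(near<45)&(Hh>4)&(Hh<18)&(Ss>170)&(p[:,2]>85);print('orange',k.sum(),np.median(p[k],0))
E
python3 w.py
```

```text
[ 535.2487641  -185.43668397  214.4788973 ] [-3.14149658e+00  5.74204012e-04  6.65018408e-01] 2.1
bar 1036 ((566.402099609375, -155.73985290527344), (53.13467025756836, 12.301644325256348), 38.730125427246094) [ 542.06689535 -176.59189197  106.60079845] [ 589.60535726 -135.42544723  113.24797036]
rim ((573.280029296875, -154.33021545410156), (76.72986602783203, 144.17355346679688), 98.85986328125)
red 65 [ 532.93765316 -150.65667528   73.25050788] [ 532.97868336 -150.62541776   74.        ]
orange 0 [nan nan nan]
  return _methods._mean(a, axis=axis, dtype=dtype,
  ret = um.true_divide(
```

View pics/w1.png

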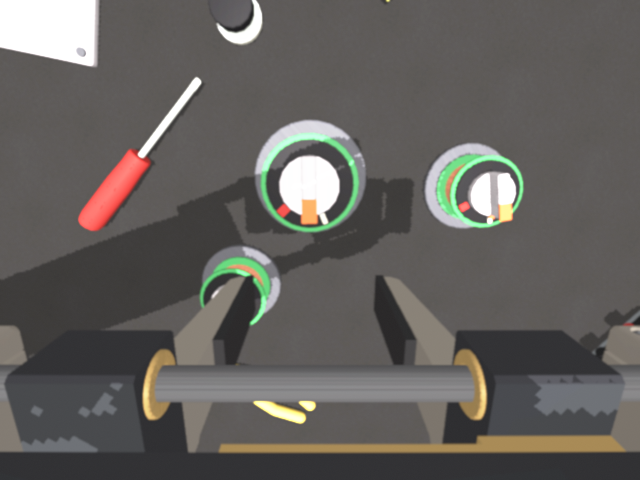

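The wrist view shows the big spool centred at (310,183), with the bar between the fingers, orange pointer at (309,210), red mark at (283,210) and white mark at (323,217). The bar measures 53 x 12 mm at a heading of 38.7°, which matches the given size.

Call:
move_arm(slide=[[0.5,0.5,0],[0.53,0.5,-0.5],[0,0,-1],[0,0,-1],[0,0,-1]], twist=[[0,0,0.08],[0,0,0],[0,0,0],[0,0,0],[0,0,0]], jaw=[0.7,0.7,0.7,0.7,0.7])

```text
clock: 2.78
position: [567.0, -154.7, 108.8]
orientation: [3.141, -0.001, 0.676]
ft_force: [-0.2, 0.0, -0.1]
width: 64.1
finger_force: 0.0
```

Call:
move_arm(slide=[[0,0,-0.5],[0,0,-0.15],[0,0,0]], twist=[[0,0,0],[0,0,0],[0,0,0]], jaw=[0.7,0.7,0.7])

```text
clock: 3.15
position: [567.2, -155.3, 90.9]
orientation: [3.14, -0.001, 0.676]
ft_force: [1.0, -0.3, 0.4]
width: 64.7
finger_force: 0.0
```

Call:
move_arm(slide=[[0,0,0],[0,0,0],[0,0,0],[0,0,0],[0,0,0]], twist=[[0,0,0],[0,0,0],[0,0,0],[0,0,0],[0,0,0]], jaw=[0.1,0.0,0,0,0], newtons=25)

```text
clock: 3.78
position: [566.5, -155.1, 90.1]
orientation: [-3.142, 0.0, 0.676]
ft_force: [-0.7, -0.6, -0.1]
width: 16.4
finger_force: 0.0
```

Call:
move_arm(slide=[[0,0,0],[0,0,0],[0,0,0]], twist=[[0,0,0],[0,0,0],[0,0,0]], jaw=[0,0,0])

```text
clock: 4.15
position: [566.5, -155.1, 90.1]
orientation: [3.141, -0.0, 0.676]
ft_force: [0.8, -0.7, -0.4]
width: 11.7
finger_force: 25.0
```

Call:
move_arm(slide=[[0,0,0],[0,0,0],[0,0,0],[0,0,0],[0,0,0]], twist=[[0,0,-0.5],[0,0,-0.7],[0,0,-0.7],[0,0,-0.7],[0,0,-0.7]], jaw=[0,0,0,0,0])

```text
clock: 4.78
position: [566.8, -155.6, 90.1]
orientation: [3.14, -0.0, 0.212]
ft_force: [1.1, -1.8, -0.8]
width: 11.9
finger_force: 25.0
```

Call:
move_arm(slide=[[0,0,0],[0,0,0],[0,0,0],[0,0,0],[0,0,0]], twist=[[0,0,-0.7],[0,0,-0.7],[0,0,-0.6],[0,0,0],[0,0,0]], jaw=[0,0,0,0,0])

```text
clock: 5.4
position: [566.8, -155.9, 90.1]
orientation: [3.14, -0.001, -0.063]
ft_force: [1.4, -5.2, -3.6]
width: 11.6
finger_force: 25.0
```

Call:
move_arm(slide=[[0,0,0],[0,0,0],[0,0,0],[0,0,0.7],[0,0,1]], twist=[[0,0,0],[0,0,0],[0,0,0],[0,0,0],[0,0,0]], jaw=[0.5,0.5,0.5,0.5,0.5])

```text
clock: 6.02
position: [565.6, -154.4, 140.6]
orientation: [-3.14, 0.003, -0.063]
ft_force: [-0.2, 0.2, -1.0]
width: 46.0
finger_force: 0.0
```

Call:
move_arm(slide=[[-0.5,0,1],[-0.5,0,1],[-1,0,0.5],[-1,0,0],[0,0,0]], twist=[[0,0,0],[0,0,0],[0,0,0],[0,0,0],[0,0,0]], jaw=[0.5,0.5,0.5,0.5,0.5])

```text
clock: 6.65
position: [475.6, -154.8, 216.3]
orientation: [-3.141, -0.0, -0.064]
ft_force: [-0.3, 0.2, -0.3]
width: 45.8
finger_force: 0.0
```

```bash
sed -i 's/w1.png/w2.png/' w.py; cat >> w.py <<'E'
c=plane(d,[[310,183]],111)
rr=rays(d,[[0,0]]) # crop around spool
M=np.linalg.inv(d['T']);q=M[:3,:3]@[566,-155,85]+M[:3,3];u=int(q[0]/q[2]*d['fx']+d['cx']);v=int(q[1]/q[2]*d['fy']+d['cy'])
u0,v0=max(0,u-65),max(0,v-65);print('crop',u0,v0)
cv2.imwrite("pics/w2c.png",cv2.resize(f[v0:v0+130,u0:u0+130],(600,600),interpolation=cv2.INTER_CUBIC))
E
python3 w.py 2>/dev/null
```

```text
[ 475.59203837 -154.82756362  216.29506184] [-3.14145956e+00 -2.13987206e-04 -6.44766384e-02] 6.65
bar 1147 ((565.9255981445312, -155.32325744628906), (11.738554000854492, 51.457969665527344), 86.33097839355469) [ 539.93210885 -162.68839705  107.70364565] [ 592.17493835 -147.83565351  113.66683243]
rim ((565.7589111328125, -154.59429931640625), (81.71428680419922, 83.08717346191406), 127.85330963134766)
red 58 [ 531.72445394 -149.54858197   73.23523359] [ 531.77278744 -149.59822427   74.        ]
orange 158 [ 544.71276235 -153.12277607  111.44960395]
crop 243 63
```

View pics/w2c.png

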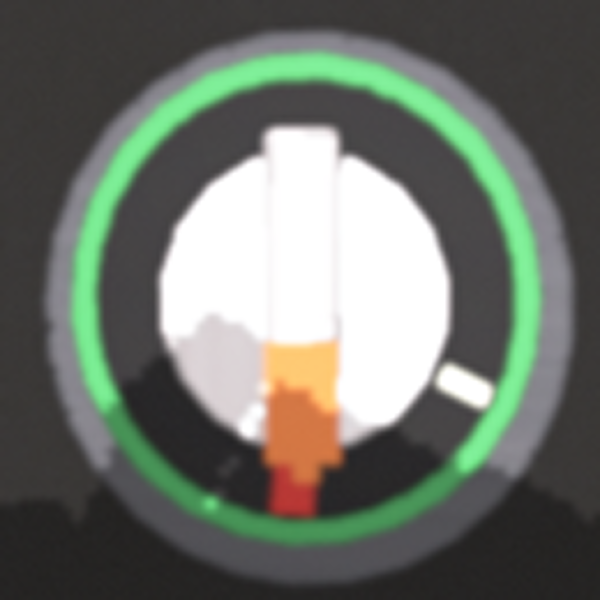

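The wrist crop shows the pointer at (302,440) almost over the red mark at (293,490), perhaps a few degrees short. The white mark is at (467,387). I'll measure the angles.

```bash
cat > a.py <<'E'
from h import *
d=snap("wrist");f=d['frame'];H,S,V=[x.astype(int) for x in cv2.split(cv2.cvtColor(f,cv2.COLOR_BGR2HSV))]
uv,p=cloud(d,d['z_map']>0);h,s,v=[x[uv[:,1],uv[:,0]] for x in(H,S,V)]
q=plane(d,uv,73.5);near=np.hypot(p[:,0]-566,p[:,1]+155)<60
k=near&(h>40)&(h<80)&(s>100)&(p[:,2]>68)&(p[:,2]<80);P=q[k][:,:2]
hull=cv2.convexHull(P.astype(np.float32));c,R=cv2.minEnclosingCircle(hull);print('c',c,R,'ellipse',cv2.fitEllipse(hull))
for cc in(c,(565.9,-155.3)):
    r=q[:,:2]-cc;rad=np.hypot(*r.T);ang=np.degrees(np.arctan2(r[:,1],r[:,0]))%360
    band=near&(rad>29)&(rad<39)&(p[:,2]<82)
    for nm,m in(('red',band&((h<6)|(h>172))&(s>150)&(v>60)),('white',band&(s<70)&(v>170))):print(nm,m.sum(),ang[m].mean(),np.percentile(ang[m],[3,50,97]))
k=near&(p[:,2]>105);L=plane(d,uv[k],111)[:,:2].astype(np.float32);print(cv2.minAreaRect(L))
E
python3 a.py
```

```text
c (566.0787963867188, -155.1135711669922) 43.71561050415039 ellipse ((566.1712036132812, -155.2169952392578), (86.84659576416016, 86.86723327636719), 106.21977996826172)
red 81 171.3638339746923 [165.05852933 170.8264776  178.07183943]
white 73 235.0818778902228 [236.84868046 241.19351017 245.67000772]
red 81 171.0113873299817 [164.67678937 170.49023419 177.73654527]
white 73 232.12555949147824 [ 47.34499994 241.31319862 245.83631331]
((565.7315063476562, -155.37062072753906), (11.755247116088867, 52.296756744384766), 86.34737396240234)
```

The pointer reads 176.3° and the red mark about 172° (white at 241.2° minus 68.75°), so the collar has about 4.3° left to turn. I'll regrip and turn it.

Call:
move_arm(slide=[[1,0,0],[1,0,0],[1,0,-0.9],[0,0,-1],[0,0,-1]], twist=[[0,0,0],[0,0,0],[0,0,0],[0,0,0],[0,0,0]], jaw=[0.5,0.5,0.5,0.5,0.5])

```text
clock: 7.38
position: [567.6, -154.7, 127.4]
orientation: [-3.141, 0.0, -0.063]
ft_force: [0.2, -0.4, 0.0]
width: 46.0
finger_force: 0.0
```

Call:
move_arm(slide=[[0,0,-0.8],[0,0,-0.5],[0,0,0],[0,0,0],[0,0,0]], twist=[[0,0,0],[0,0,0],[0,0,0],[0,0,0],[0,0,0]], jaw=[0.5,0.3,0,0,0])

```text
clock: 8.0
position: [567.5, -156.0, 91.5]
orientation: [3.14, -0.002, -0.064]
ft_force: [0.7, -2.2, 0.5]
width: 12.0
finger_force: 25.0
```

Call:
move_arm(slide=[[0,0,0],[0,0,0],[0,0,0]], twist=[[0,0,0],[0,0,0],[0,0,0]], jaw=[0,0,0])

```text
clock: 8.38
position: [567.5, -155.9, 91.4]
orientation: [3.14, -0.003, -0.064]
ft_force: [1.0, -2.8, 4.9]
width: 11.8
finger_force: 25.0
```

Call:
move_arm(slide=[[0,0,0],[0,0,0],[0,0,0],[0,0,0]], twist=[[0,0,-0.3],[0,0,-0.25],[0,0,0],[0,0,0]], jaw=[0,0,0,0])

```text
clock: 8.88
position: [567.5, -156.1, 91.4]
orientation: [3.14, -0.003, -0.141]
ft_force: [-0.1, -3.8, 4.7]
width: 11.8
finger_force: 25.0
```

Call:
move_arm(slide=[[0,0,0],[0,0,0],[0,0,0],[0,0,0.7],[0,0,1]], twist=[[0,0,0],[0,0,0],[0,0,0],[0,0,0],[0,0,0]], jaw=[0.5,0.5,0.5,0.5,0.5])

```text
clock: 9.5
position: [565.4, -154.3, 140.2]
orientation: [-3.14, 0.003, -0.14]
ft_force: [0.1, 0.2, 0.4]
width: 46.1
finger_force: 0.0
```

Call:
move_arm(slide=[[-0.5,0,1],[-0.5,0,1],[-1,0,0.5],[-1,0,0],[0,0,0]], twist=[[0,0,0],[0,0,0],[0,0,0],[0,0,0],[0,0,0]], jaw=[0.5,0.5,0.5,0.5,0.5])

```text
clock: 10.12
position: [475.4, -154.8, 216.0]
orientation: [-3.141, 0.0, -0.141]
ft_force: [-0.0, -0.8, -0.7]
width: 46.3
finger_force: 0.0
```

```bash
python3 a.py
```

```text
c (566.1920776367188, -155.36216735839844) 43.69401931762695 ellipse ((566.148193359375, -155.2830047607422), (86.77503967285156, 87.05937194824219), 128.1650848388672)
red 78 171.9737046082869 [164.59667036 172.42382076 178.94950434]
white 77 231.9633132296049 [ 72.21716748 240.84855926 245.57361647]
red 78 172.00854710102325 [164.56490352 172.46048485 179.05179829]
white 77 232.42302637095355 [ 72.21467806 241.35982778 246.09220305]
((471.5849304199219, -86.54798889160156), (33.867958068847656, 283.61669921875), 53.74184799194336)
```

The collar is at about 171.9° against the red mark at about 172°. Next I move to the tensioner.

Call:
move_arm(slide=[[-0.07,0.97,0],[-0.07,0.97,0],[-0.07,0.97,0],[-0.07,0.97,0],[-0.07,0.97,0]], twist=[[0,0,0.11],[0,0,0.11],[0,0,0.11],[0,0,0.11],[0,0,0.11]], jaw=[0.6,0.6,0.6,0.6,0.6])

```text
clock: 10.8
position: [466.7, -8.3, 215.9]
orientation: [-3.141, 0.0, -0.063]
ft_force: [0.0, 0.5, -0.9]
width: 55.1
finger_force: 0.0
```

Call:
move_arm(slide=[[-0.07,0.97,0],[-0.07,0.97,0],[-0.07,0.97,0],[-0.07,0.97,0],[-0.07,0.97,0]], twist=[[0,0,0.11],[0,0,0.11],[0,0,0.11],[0,0,0.11],[0,0,0.11]], jaw=[0.6,0.6,0.6,0.6,0.6])

```text
clock: 11.42
position: [456.1, 137.4, 215.8]
orientation: [-3.141, 0.0, 0.014]
ft_force: [0.4, -0.5, 0.8]
width: 55.1
finger_force: 0.0
```

Call:
move_arm(slide=[[-0.07,0.97,0],[-0.07,0.97,0],[0,0,0],[0,0,0]], twist=[[0,0,0.11],[0,0,0.11],[0,0,0],[0,0,0]], jaw=[0.6,0.6,0.6,0.6])

```text
clock: 11.92
position: [451.6, 193.9, 215.8]
orientation: [3.141, 0.001, 0.044]
ft_force: [-0.3, 0.1, -0.1]
width: 55.1
finger_force: 0.0
```

```bash
cat > t.py <<'E'
from h import *
import sys
s=robot.state();print(s['position'],s['orientation'],s['clock'])
d=snap("wrist");f=d['frame'];cv2.imwrite(f"pics/{sys.argv[1]}.png",f)
H,S,V=[x.astype(int) for x in cv2.split(cv2.cvtColor(f,cv2.COLOR_BGR2HSV))]
uv,p=cloud(d,d['z_map']>0);h,S_,v=[x[uv[:,1],uv[:,0]] for x in(H,S,V)]
near=(np.abs(p[:,0]-570)<140)&(np.abs(p[:,1]-180)<110)
def circ(nm,k,z):
    if k.sum()<5:print(nm,'none');return
    q=plane(d,uv[k],z)[:,:2].astype(np.float32);print(nm,k.sum(),'uv',uv[k].mean(0).round(),'circle',np.round(cv2.minEnclosingCircle(q)[0],1),round(cv2.minEnclosingCircle(q)[1],1),'zmax',np.percentile(p[k][:,2],95).round(1))
blue=(h>100)&(h<128)&(S_>110)&near
far=p[:,1]>0
circ('rollertop',(p[:,2]>86)&(p[:,2]<100)&near&(p[:,0]<570)&(np.hypot(p[:,0]-521,p[:,1]-196)<30),91)
circ('spare',blue&(p[:,0]>580)&(p[:,2]<50)&(p[:,2]>28),34)
circ('hubtop',near&(np.hypot(p[:,0]-609,p[:,1]-197)<35)&(p[:,2]>41)&(p[:,2]<70),np.percentile(p[near&(np.hypot(p[:,0]-609,p[:,1]-197)<15)][:,2],80))
k=near&(h>18)&(h<32)&(S_>120)&(p[:,2]>25);L=cv2.fitLine(plane(d,uv[k],37)[:,:2].astype(np.float32),2,0,.01,.01).ravel();print('arm',np.degrees(np.arctan2(L[1],L[0])),L[2:])
k=near&(S_<50)&(v>120)&(p[:,2]>5)&(p[:,2]<16);print('base',cv2.minAreaRect(plane(d,uv[k],10)[:,:2].astype(np.float32)))
E
python3 t.py t1
```

```text
[451.61539535 193.89801286 215.80293892] [3.14121062e+00 5.03522200e-04 4.38815596e-02] 11.925
rollertop 356 uv [316. 153.] circle [522.8 195.8] 8.9 zmax 97.5
spare 288 uv [349.  10.] circle [647.  171.7] 9.2 zmax 35.3
hubtop 472 uv [315.  48.] circle [612.6 199.9] 15.0 zmax 47.7
arm 48.78338 [259.3041   97.42564]
base ((572.4346923828125, 179.808349609375), (178.946044921875, 123.48937225341797), 26.818334579467773)
```

View pics/t1.png

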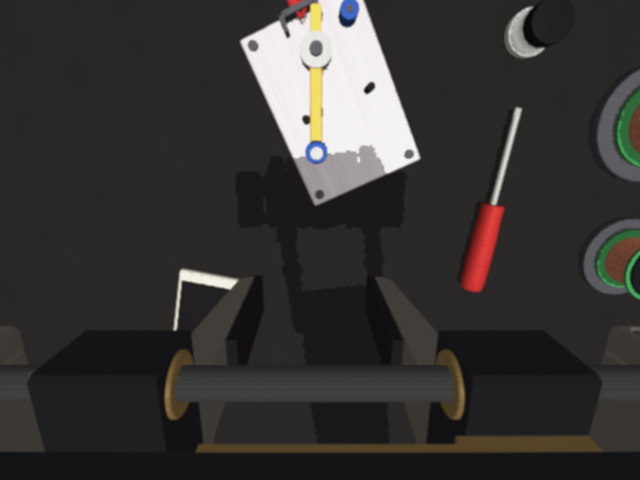

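The wrist view shows the roller at (316,153), the hub at (315,48), the spare at (349,10) and the screwdriver at (485,240). The measured pivot is (612.6,200.1) and the roller (522.8,195.8), 89.9 mm apart against the stated 90. I'll approach and grasp the roller.

Call:
move_arm(slide=[[0.8,0.02,0],[0.8,0.02,0],[0.77,0.02,-0.5],[0,0,-1],[0,0,-1]], twist=[[0,0,0],[0,0,0],[0,0,0],[0,0,0],[0,0,0]], jaw=[0.5,0.5,0.5,0.5,0.5])

```text
clock: 12.6
position: [523.2, 194.8, 140.4]
orientation: [3.141, -0.001, 0.042]
ft_force: [0.5, 0.2, 0.7]
width: 45.6
finger_force: 0.0
```

Call:
move_arm(slide=[[0,0,-1],[0,0,-1],[0,0,-0.65],[0,0,-0.3],[0,0,0]], twist=[[0,0,0],[0,0,0],[0,0,0],[0,0,0],[0,0,0]], jaw=[0.5,0.5,0.5,0.5,0.5])

```text
clock: 13.22
position: [522.4, 195.3, 52.4]
orientation: [3.141, 0.001, 0.043]
ft_force: [0.8, -0.6, 0.3]
width: 46.3
finger_force: 0.0
```

Call:
move_arm(slide=[[0,0,0],[0,0,0],[0,0,0],[0,0,0],[0,0,0]], twist=[[0,0,0],[0,0,0],[0,0,0],[0,0,0],[0,0,0]], jaw=[0.1,0.1,0.1,0.1,0.1], newtons=25)

```text
clock: 13.85
position: [522.8, 195.5, 53.1]
orientation: [3.141, -0.001, 0.044]
ft_force: [-1.6, -4.5, 4.5]
width: 17.5
finger_force: 25.0
```

Call:
move_arm(slide=[[0.02,-0.234,0],[0.039,-0.232,0],[0.057,-0.228,0],[0.074,-0.223,0],[0.092,-0.217,0]], twist=[[0,0,0.56],[0,0,0.56],[0,0,0.56],[0,0,0.56],[0,0,0.56]], jaw=[0.1,0.1,0.1,0.1,0.1])

```text
clock: 14.48
position: [530.2, 163.8, 53.1]
orientation: [-3.138, -0.0, 0.437]
ft_force: [-5.5, 8.5, 6.4]
width: 16.9
finger_force: 25.0
```

Call:
move_arm(slide=[[0.108,-0.209,0],[0.124,-0.2,0],[0.14,-0.189,0],[0.154,-0.178,0],[0.168,-0.165,0]], twist=[[0,0,0.56],[0,0,0.56],[0,0,0.56],[0,0,0.56],[0,0,0.56]], jaw=[0.1,0.1,0.1,0.1,0.1])

```text
clock: 15.1
position: [551.0, 134.6, 53.1]
orientation: [-3.139, 0.0, 0.828]
ft_force: [-5.6, 1.7, 7.0]
width: 17.5
finger_force: 25.0
```

Call:
move_arm(slide=[[0,0,0],[0,0,0],[0,0,0]], twist=[[0,0,0],[0,0,0],[0,0,0]], jaw=[0.1,0.1,0.1])

```text
clock: 15.48
position: [550.9, 134.6, 53.1]
orientation: [-3.139, 0.0, 0.826]
ft_force: [-4.6, 0.7, 6.8]
width: 17.4
finger_force: 25.0
```

```bash
python3 - <<'E'
from h import *
p=robot.state()['position'];r=p[:2]-[612.6,200.1];print(p,np.hypot(*r),'swing',(np.degrees(np.arctan2(r[1],r[0]))%360-182.7)*np.pi/180)
a=snap("scene")
f=a['frame'];H,S,V=[x.astype(int) for x in cv2.split(cv2.cvtColor(f,cv2.COLOR_BGR2HSV))]
c=cv2.resize(f[185:260,215:285],(400,430),interpolation=2);t=cv2.resize(f[245:365,320:440],(400,430),interpolation=2)
cv2.imwrite("pics/end.png",np.hstack([c,t]))
b=snap("side")['frame'];cv2.imwrite("pics/end_side.png",cv2.resize(b[180:360,180:420],(800,600),interpolation=2))
E
```

```text
[550.91895334 134.63320204  53.07110312] 89.94694632065408 swing 0.7680398838306391
```

View pics/end.png

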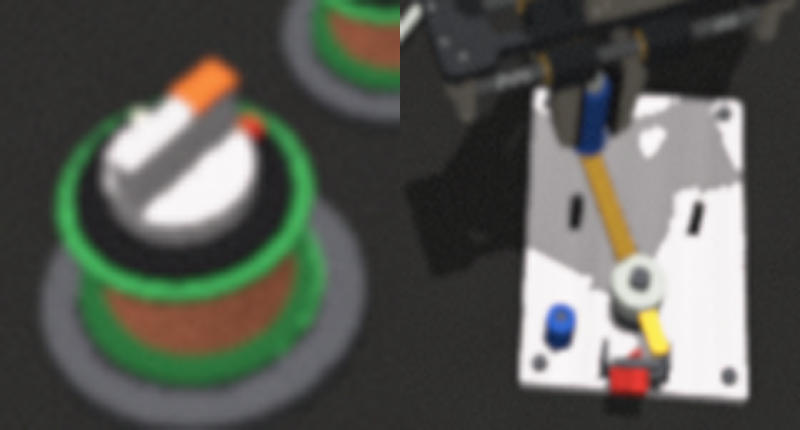

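View pics/end_side.png

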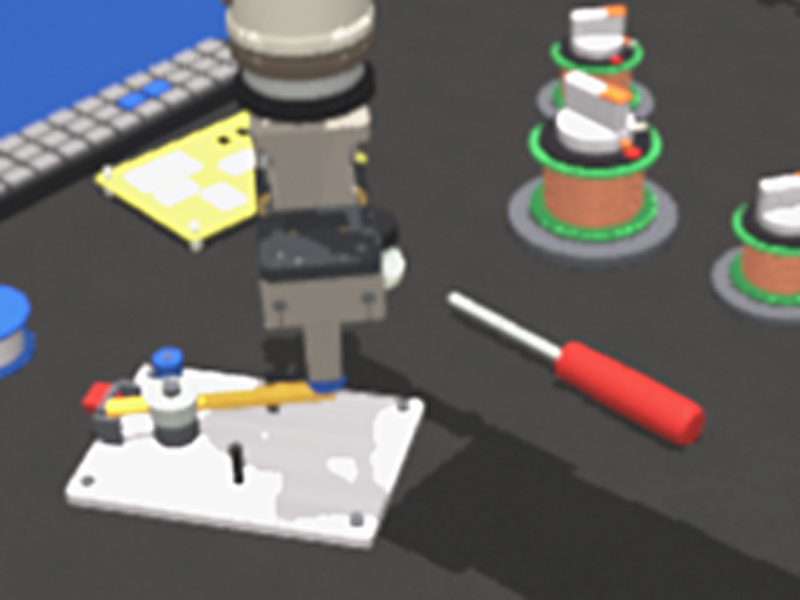

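The scene crop shows the collar turned towards the red mark at (252,127) and the yellow arm swung back with its roller between the fingers at (592,115). The side view shows the bystanders undisturbed. One numeric check of the collar before handing in.

```bash
python3 - <<'E'
from h import *
d=snap("scene");m=np.zeros((480,640),bool);m[185:260,215:285]=1
uv,p=cloud(d,m);k=p[:,2]>105
L=plane(d,uv[k],111)[:,:2].astype(np.float32);print(cv2.minAreaRect(L),cv2.fitLine(L,2,0,.01,.01).ravel())
s=robot.state();print(s['clock'],s['ft_force'],s['width'],s['finger_force'])
E
```

```text
((565.2584228515625, -154.66043090820312), (17.079099655151367, 57.06300735473633), 84.28204345703125) [ 9.9636567e-01 -8.5178718e-02  5.6559790e+02 -1.5509003e+02]
15.625 [-5.1880749   1.39628419  8.28506672] 17.25903977413624 25.005220770835876
```

```bash
python3 - <<'E'
from h import *
for n,b in(("scene",(215,185,285,260)),("side",(330,195,388,258)),("wrist",None)):
    for i in range(4):
        d=snap(n)
        if b is None:
            uv,p=cloud(d,d['z_map']>0);print(n,(np.hypot(p[:,0]-566,p[:,1]+155)<40).sum());break
        H,S,V=[x.astype(int) for x in cv2.split(cv2.cvtColor(d['frame'],cv2.COLOR_BGR2HSV))]
        m=np.zeros((480,640),bool);m[b[1]:b[3],b[0]:b[2]]=1
        uv,p=cloud(d,m);k=(np.hypot(p[:,0]-565,p[:,1]+155)<40)
        out=[]
        for lo in(103,106,108):
            kk=k&(p[:,2]>lo)&(p[:,2]<116);L=p[kk][:,:2].astype(np.float32);l=cv2.fitLine(L,2,0,.01,.01).ravel()
            out.append(round(float(np.degrees(np.arctan2(l[1],l[0])))%180,1))
        o=m&(H>4)&(H<18)&(S>140)&(V>120);v,u=np.nonzero(o);kk=k&(p[:,2]>90)&o[uv[:,1],uv[:,0]]
        print(n,out,'orange',kk.sum(),p[kk].mean(0).round(1))
E
```

```text
scene [172.4, 172.8, 173.2] orange 47 [ 546.8 -153.6  113.1]
scene [171.5, 171.9, 172.2] orange 47 [ 546.8 -153.5  113.2]
scene [172.1, 172.4, 172.2] orange 47 [ 546.7 -153.6  113.1]
scene [172.4, 172.6, 172.4] orange 47 [ 546.9 -153.4  113.3]
side [172.8, 172.5, 171.6] orange 23 [ 544.9 -153.3  111.8]
side [172.7, 172.0, 171.9] orange 23 [ 545.3 -153.8  111.4]
side [172.8, 171.9, 171.4] orange 23 [ 544.9 -153.2  111.8]
side [173.1, 173.1, 172.6] orange 23 [ 545.1 -153.5  111.6]
wrist 0
```

The bar reads 172.3° from both cameras, which is at the red mark. The arm is held at about 0.77, so I'm handing in.

```bash
python3 -c "
from rig import robot
print(robot.close_job())"
```

```text
the job is handed in; nothing more can be done
None
```

I turned the collar to the red mark (about 172° measured for both) and handed in with the gripper still holding the tensioner arm back at about 0.77 rad, past the click and beyond the 0.67 limit; the bystanders in the last views looked undisturbed, and the clock stood at about 16 s.

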